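Find and wedge up the rocking corner of a base plate

ROBOT

A 6-joint arm with a two-finger parallel gripper is mounted at the origin on the work surface; the furniture and walls round the work are solid. World frame = base frame: x ahead of the robot, y to its left, z up, the work surface at z = 0. Lengths are in m, angles in rad, forces in N, time in s.
With the tool pointing down it reaches from about 0.35 to 0.775 m from the base axis. Payload 5.5 kg.
Tool frame: the origin (TCP) lies at the very end of the fingers, on their centre line; the grasp point (between the pads) lies 19 mm behind it; z points along the fingers, y is the line along which they close (so a half turn about z gives the same grasp; the last joint's range is limited). The gripper opens to 85 mm and grips with 20 to 120 N. Pads are 22 mm wide; open, the fingers measure 114 mm over their backs; the gripper's body (76 mm by 85 mm) begins 54 mm behind the grasp point. The pads swing forward as they close: fully open they stand 13 mm farther back than shut.
Start: joints at [-1.381, 0.313, 0.046, 1.304, 0, 1.431], TCP at [0.186, -0.544, 0.231] pointing down, gripper open.
Joint ranges: [-2.76, 2.76], [-0.86, 1.69], [-1.03, 1.26], [-2.2, 2.34], [-1.47, 1.5], [-3.14, 3.14]. Speed limits (rad/s): [2.57, 2.57, 3.14, 3.14, 3.14, 3.14].

INTERFACE

Orientations are given as a unit quaternion [w, x, y, z].
In Python, from workcell import env, cams, ticket, spotter gives the robot as it stands.
- The arm moves only by the tool jog_arm, never from a script. Its argument "increments" is a list that holds one entry, the list of rows, each a list of 7 numbers: the shift along the tool's x, y, z in units of 0.25 m (1.0 is 0.25 m), then the turn, a rotation vector about the tool's x, y, z in units of 180 degrees (1.0 is 180 degrees), then the closure in counts, from 0 (fully open) to 255 (shut). A call has 1 to 20 rows; each row shifts and turns the commanded pose from where the row before left it, along the tool's axes as they then stand; what a row does not reach is not made up. A row lasts 1/10 s, in which the tool goes at most 50 mm and 8.59 degrees, less where a joint would pass 70% of its speed; a pose out of reach is approached as far as the arm can. A call with a number of a shift or a turn outside -1 to 1 is refused whole. A call with a gripper value outside its range is refused whole. The fingers move at their own pace and stop on an object; "force" is the grip in N (left out, the last holds). Time passes only in rows, so rows that do not move let the fingers close. It gives the time, the measured TCP pose, the force, the opening and the grip force at its end, in the units of the state.
- env.get_state(): the state, without advancing time (a new reading comes with each control period).
- cams.read_camera(name): name is "scene" or "top"; returns a dict with "pixels" (480x640x3 uint8, red, green, blue), "fx", "fy", "cx", "cy" (pixels), "k1" (the pictures are not rectified: a ray, as slopes to the right and down, at radius r is drawn at 1 + k1 r^2 times it, then the intrinsics apply), "xyz" and "attitude" of the camera in the world. Camera axes: x right, y down, z forward; pixel columns grow to the right and rows downward; lengths in m; the calibration is good to about 2 mm. A picture is of the moment at which its call begins. There is no depth.
- ticket.hand_in(): hands the job in; it is judged then, once.
Trained networks look in the newest picture that a camera, given by its name, has taken for a name from the list of things; names that differ only in an ending like _2 or _b are one class to them, and where a whole thing is asked for, a point or a joint stands for the part that bears it (a point fixed in the world has none). Each returns a list of dicts, best first, with "conf" (0 to 1); they miss things now and then, are a little off and sometimes report something else, mostly with a low value. They report only what shows in the picture. A call takes as long as a camera call.
- spotter.find_in(target, camera): "uv" ([column, row] in pixels, amid what is visible of it).
- spotter.cut_out(target, camera): "region" (480x640 bool, what is visible of it) and "uv" ([column, row] in pixels, amid what is visible of it).
- spotter.landmark_of(target, camera): "uv" ([column, row] in pixels: a listed point, or the origin of a listed thing).
The state is a dict: "clock": time; "joint_pos": joint angles; "qvel": joint speeds; "tau": joint torques, N m; "tcp_pos": TCP position; "orientation": TCP orientation; "wrist_force": force on the tool from outside, world axes, zero at the start; "ft_torque": the same for the moment, N m; "finger_gap": finger opening in m; "grip_force": force on a finger pad.
Only numpy, scipy, OpenCV 4.12 (cv2) and the standard library are available. Lean on these libraries where they do the work, as an engineer would, in place of code of your own. Each camera call takes 0.05 s, during which the arm holds its last target. There are 200 camera calls.

TASK

The gearbox base plate rocks on its four studs because one stud is lower than the others. Press the corners down gently in turn to find the one that goes lower than the other three, press the opposite corner to bring the plate level again, then slide the steel wedge in under the plate from the side, beside the low stud, until it is snug under the plate without lifting it. Let go of the wedge and press that corner once more to check that it no longer gives, leaving the plate level on the snug wedge, not shifted, and the loose bearing and the small gear where they are.

Things in the scene. Friction and masses are not known exactly. Their poses are not given: they have to be found in the camera images.
- base_plate: Loose bright steel base plate, 220 (x) by 200 (y) by 12 mm, 3.2 kg, low ring (80 mm across, 6 mm high) in the middle. Origin: centre of its underside, z up. Lies on four hidden studs (16 mm across) at x = +-95, y = +-85 mm. One stud, unknown which, is 3 to 4.5 mm lower than the others. When level, 10 to 13.5 mm (not known exactly) lies between its underside and the dark plate below.
- corner_1 (a point): Near left press point (plate frame x = -95, y = +85 mm): the top of a soft black rubber dot (24 mm across, 4 mm high, gives 2 mm at 8 N) over the stud. The plate balances on a diagonal: pressed lightly at the low corner it tips down there by 3 to 4.5 mm (1.3 to 2 degrees) and may stay so until the opposite corner is pressed.
- corner_2 (a point): Near right press point (plate frame x = -95, y = -85 mm): top of the rubber dot there.
- corner_3 (a point): Far left press point (plate frame x = +95, y = +85 mm): top of the rubber dot there.
- corner_4 (a point): Far right press point (plate frame x = +95, y = -85 mm): top of the rubber dot there.
- surface_plate: Dark steel marking-out plate under the work, fixed, 260 mm (its x) by 440 mm (its y); its flat top is 22 mm above its origin (centre of its underside). The base plate is centred and square on it, so 120 mm of it lies bare to the left and to the right of the base plate: the wedge slides in on that.
- wedge: Loose steel setting wedge, 0.25 kg, 26 mm wide (y), 104 mm long (x), flat underside. At its thick end an upright grip block, 24 (x) by 26 (y) by 46 mm high: grip it across the 26 mm. From the block the top falls 1 in 7 along +x, from 16.4 mm thick at x = 12 mm to 5 mm at the tip, x = 92 mm. Origin: on the underside, below the middle of the block; z up. Starts on the bench, right.
- wedge_tip (a point): Middle of the wedge's thin end, on its underside. It goes in first, under the plate's left or right (y) edge, square to it, 55 mm from the plate's middle line (at plate x = +-55 mm; passes clear of the stud). 35 to 60 mm go in until snug. Pushed home with about 8 N it jams and stays; with much over 15 N the plate is shifted or lifted.
- bearing_a: Ball bearing, 52 mm across, 12 mm high, lying loose on the bench near the wedge: a bystander. Origin at the centre of its underside.
- planet_gear: Small steel gear, 26 mm across, 16 mm high, standing loose on the bench on the left: a bystander. Origin at the centre of its underside.

How it is judged:
By the outcome, as a careful person would: the job done as asked, in the order asked, and still so for the second after the job is handed in, with the robot touching nothing.
It also fails if it takes over 72 s, if anything falls off the work surface, if the arm or the gripper's body presses on something with over 40 N, if the wrist force passes 120 N, or if a joint passes its speed limit or range.

## Working session

There is one attempt and no reset: what is moved stays moved. The work goes in short steps, Python scripts to look and compute and a tool call to move; the robot and the scene stay as the last step left them, time stands still between calls to the robot, and variables do not carry over. Pictures are saved under pics/ and viewed, at most 10 in all, crops included, and the job is handed in when it is done.

Besides the shell and the picture viewer there is one more tool, called after "Emit:" by a JSON object that holds its "method" and its "body". jog_arm: Moves the arm, as the interface text tells. Shifts and turns lie within -1 to 1; 1 stands for 0.25 m of shift or 180 degrees of turn. Its arguments: {"type":"object","properties":{"increments":{"type":"array"},"force":{"type":"number"}},"required":["increments"]}

```bash
ls; mkdir -p pics; cat > h.py <<'E'
import numpy as np, cv2
from scipy.spatial.transform import Rotation as R
from workcell import env, cams, ticket, spotter
def rot(a):
    a=np.array(a,float)
    return a if a.shape==(3,3) else R.from_quat(a[[1,2,3,0]]).as_matrix()
def ray(im,uv):
    d=np.array([(uv[0]-im['cx'])/im['fx'],(uv[1]-im['cy'])/im['fy']]); s=d.copy()
    for _ in range(20): s=d/(1+im['k1']*(s@s))
    return rot(im['attitude'])@np.array([*s,1.])
def at_z(im,uv,z):
    r=ray(im,uv); o=np.array(im['xyz']); return o+r*(z-o[2])/r[2]
def proj(im,p):
    c=rot(im['attitude']).T@(np.array(p)-np.array(im['xyz'])); s=c[:2]/c[2]; s=s*(1+im['k1']*(s@s))
    return np.array([s[0]*im['fx']+im['cx'],s[1]*im['fy']+im['cy']])
def snap(name,fn=None,crop=None,k=1):
    im=cams.read_camera(name)
    if fn:
        p=im['pixels'][:,:,::-1]
        if crop: p=p[crop[1]:crop[3],crop[0]:crop[2]]
        cv2.imwrite('pics/'+fn,cv2.resize(p,None,fx=k,fy=k,interpolation=cv2.INTER_CUBIC))
    return im
E
python3 - <<'E'
from h import *
np.set_printoptions(precision=4,suppress=True)
for c in ['scene','top']:
    im=snap(c,c+'0.png'); print(c,im['xyz'],im['attitude'],im['fx'],im['k1'])
    for t,z in [('base_plate',.034),('corner_1',.05),('corner_2',.05),('corner_3',.05),('corner_4',.05),('surface_plate',.0),('wedge',0),('wedge_tip',0),('bearing_a',0),('planet_gear',0)]:
        for d in spotter.landmark_of(t,c)[:4]: print(t,np.round(d['uv'],1),round(d['conf'],2),at_z(im,d['uv'],z)[:2])
print(env.get_state())
E
```

```text
pics
scene [-0.4758 -0.9816  0.6578] [-0.5008  0.7678 -0.3412  0.208 ] 617.5573545650286 -0.096378392336582
base_plate [318.3 235.8] 0.63 [0.5369 0.0005]
corner_1 [309.4 251.6] 0.92 [ 0.4324 -0.0708]
corner_1 [370.1 226.9] 0.84 [ 0.6345 -0.0863]
corner_1 [323.8 213.8] 0.68 [0.6247 0.0631]
corner_1 [267.3 228.9] 0.62 [0.4595 0.1031]
corner_2 [309.4 251.6] 0.92 [ 0.4324 -0.0708]
corner_2 [370.1 226.9] 0.84 [ 0.6345 -0.0863]
corner_2 [323.8 213.8] 0.68 [0.6247 0.0631]
corner_2 [267.3 228.9] 0.62 [0.4595 0.1031]
corner_3 [309.4 251.6] 0.92 [ 0.4324 -0.0708]
corner_3 [370.1 226.9] 0.84 [ 0.6345 -0.0863]
corner_3 [323.8 213.8] 0.68 [0.6247 0.0631]
corner_3 [267.3 228.9] 0.62 [0.4595 0.1031]
corner_4 [309.4 251.6] 0.92 [ 0.4324 -0.0708]
corner_4 [370.1 226.9] 0.84 [ 0.6345 -0.0863]
corner_4 [323.8 213.8] 0.68 [0.6247 0.0631]
corner_4 [267.3 228.9] 0.62 [0.4595 0.1031]
surface_plate [320.8 248.5] 0.88 [ 0.5388 -0.0051]
wedge [436.6 299.1] 0.94 [ 0.5125 -0.3681]
wedge_tip [466.5 280.5] 0.71 [ 0.6265 -0.3726]
bearing_a [366.3 308.6] 0.73 [ 0.385  -0.2794]
planet_gear [194.1 235.2] 0.65 [0.3804
[... 942 characters left out ...]
8 [ 0.5292 -0.3664]
wedge_tip [452.2 207. ] 0.57 [ 0.6096 -0.3809]
wedge_tip [326.  276.7] 0.2 [ 0.4337 -0.0815]
bearing_a [405.  300.4] 0.65 [ 0.3831 -0.2701]
planet_gear [161.9 299.8] 0.59 [0.3661 0.3063]
{'clock': 1.1, 'joint_pos': array([-1.3806,  0.3132,  0.0461,  1.3036,  0.    ,  1.4312]), 'qvel': array([-0.0015,  0.0001, -0.0003,  0.0013,  0.0001,  0.002 ]), 'tau': array([ -0.0003, -48.048 ,  29.8817,   0.0004,   0.0001,   0.    ]), 'tcp_pos': array([ 0.1862, -0.544 ,  0.2313]), 'orientation': array([0.    , 0.9864, 0.1642, 0.    ]), 'wrist_force': array([ 0.1323, -1.0193, -0.3309]), 'ft_torque': array([-0.0442,  0.0194,  0.0524]), 'grip_force': 0.0, 'finger_gap': 0.0853677648675846}
```

View pics/top0.png

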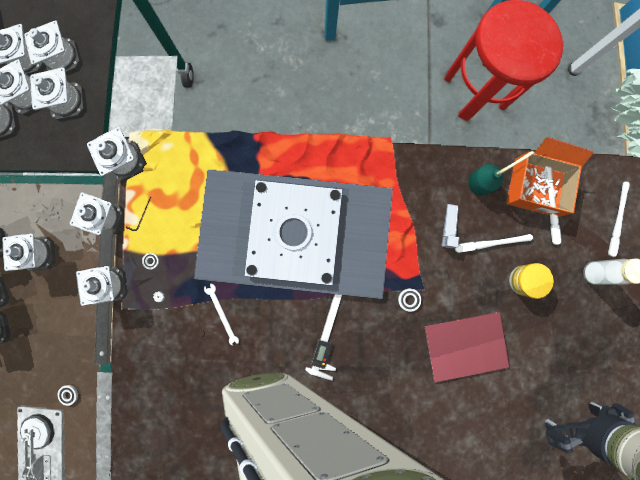

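View pics/scene0.png

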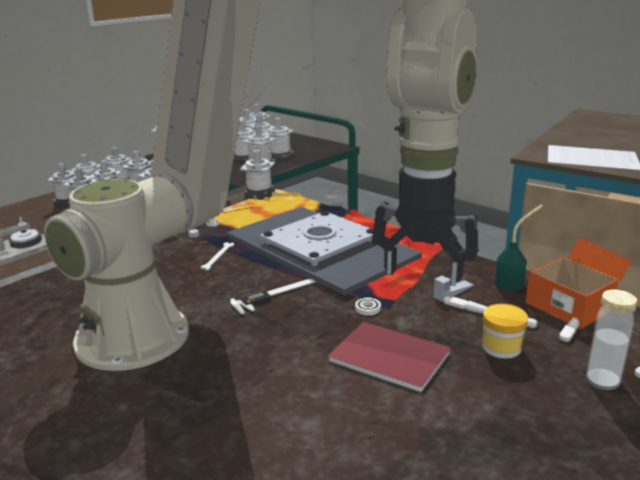

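Top view: plate dots at (262,187), (336,194), (329,278), (250,271); the wedge block is at about (450,240) with its tip at (452,207); bearing at (410,300), gear at (158,297). Now I refine dots and wedge by image contours.

```bash
python3 - <<'E'
from h import *
np.set_printoptions(precision=4,suppress=True)
im=snap('top'); px=im['pixels']; g=cv2.cvtColor(px,cv2.COLOR_RGB2GRAY)
P=[]
for u,v in [(250.6,271.5),(329,278),(262,187),(336,194)]:
    u,v=int(u),int(v); w=g[v-9:v+10,u-9:u+10].astype(float); 
    m=(w<80).astype(np.uint8); n,l,s,c=cv2.connectedComponentsWithStats(m)
    cc=[(np.hypot(*(c[i]-9)),i) for i in range(1,n)]; i=min(cc)[1]
    uv=c[i]+[u-9,v-9]; p=at_z(im,uv,.049); P.append(p[:2]); print(uv,s[i],p)
P=np.array(P); L=np.array([[-95,85],[-95,-85],[95,85],[95,-85]])/1e3
c=P.mean(0); H=(L).T@(P-c); th=np.arctan2(H[0,1]-H[1,0],H[0,0]+H[1,1]); Rm=np.array([[np.cos(th),-np.sin(th)],[np.sin(th),np.cos(th)]])
print('plate',c,np.degrees(th),'resid',P-c-L@Rm.T); print('corners',L@Rm.T+c)
d=spotter.cut_out('wedge','top')[0]; print(d['conf'],d['uv'])
r=d['region'].astype(np.uint8); print(r.sum(), cv2.boundingRect(r)); print(cv2.minAreaRect(cv2.findNonZero(r)))
cv2.imwrite('pics/w.png',cv2.resize(np.hstack([px[195:260,430:490,::-1],cv2.cvtColor(r[195:260,430:490]*255,cv2.COLOR_GRAY2BGR)]),None,fx=6,fy=6,interpolation=cv2.INTER_NEAREST))
E
```

```text
[251.3043 269.5072] [ 6  3 10 10 69] [0.4452 0.0888 0.049 ]
[326.1618 277.6029] [ 2  4  9 10 68] [ 0.4323 -0.0803  0.049 ]
[260.6111 187.0972] [ 3  5 10  9 72] [0.6333 0.075  0.049 ]
[334.7361 194.5278] [ 4  5  9 10 72] [ 0.6214 -0.0944  0.049 ]
plate [ 0.533  -0.0027] -4.207390369316383 resid [[ 0.0007 -0.0002]
 [ 0.0002  0.0002]
 [-0.0007 -0.    ]
 [-0.0002  0.0001]]
corners [[ 0.4445  0.089 ]
 [ 0.4321 -0.0805]
 [ 0.634   0.0751]
 [ 0.6215 -0.0945]]
0.74 [450.7, 226.1]
548 (442, 204, 17, 44)
((451.9419860839844, 226.00765991210938), (15.896522521972656, 43.06254577636719), 6.519801616668701)
```

View pics/w.png

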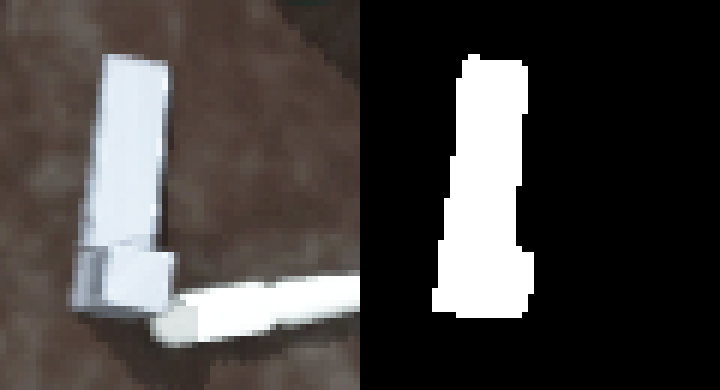

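Wedge crop: block top centre ≈ (453.5,241.3) px, tip edge centre ≈ (452.9,204.8) px, and a white handle starts just behind and right of the block. First I go above corner 2 with fingers shut, tool x along plate y and tool y along plate x.

Emit:
{"method": "jog_arm", "body": {"increments": [[[0,0,0,0,0,-0.0465,255],[0,0,0,0,0,-0.0465,255],[0,0,0,0,0,-0.0465,255],[0,0,0,0,0,-0.0465,255],[0,0,0,0,0,-0.0465,255],[0,0,0,0,0,-0.0465,255],[0,0,0,0,0,-0.0465,255],[0,0,0,0,0,-0.0465,255],[0.16,0.0705,0.05,0,0,0,255],[0.16,0.0705,0.05,0,0,0,255],[0.16,0.0705,0.05,0,0,0,255],[0.16,0.0705,0.05,0,0,0,255],[0.16,0.0705,0.05,0,0,0,255],[0.16,0.0705,0.05,0,0,0,255],[0.16,0.0705,0.05,0,0,0,255],[0.16,0.0705,0.05,0,0,0,255],[0.16,0.0705,0.05,0,0,0,255],[0.16,0.0705,0.05,0,0,0,255],[0.16,0.0705,0.05,0,0,0,255],[0.16,0.0705,0.05,0,0,0,255]]]}}

```text
clock: 3.2
tcp_pos: [0.4327, -0.079, 0.0812]
orientation: [0.001, 0.732, 0.681, 0.0]
wrist_force: [0.8, -1.3, -0.6]
finger_gap: 0.0
grip_force: 0.0
```

```bash
python3 - <<'E'
from h import *
im=cams.read_camera('top')
for n,uv,z in [('block',(453.5,241.3),.046),('tip',(452.9,204.8),.005)]: print(n,at_z(im,uv,z))
b=at_z(im,(453.5,241.3),.046);t=at_z(im,(452.9,204.8),.005);d=(t-b)[:2];print(np.hypot(*d),np.degrees(np.arctan2(d[1],d[0])))
s=env.get_state(); print(s['clock'],s['tcp_pos'],s['orientation'],s['joint_pos'],s['wrist_force'])
E
```

```text
block [ 0.52341818 -0.37034921  0.046     ]
tip [ 0.61422545 -0.38099348  0.005     ]
0.09142899374064241 -6.6856026109209825
3.25 [ 0.43385632 -0.07362315  0.07952673] [-0.00118026  0.73034618  0.68307405  0.00170697] [-0.35375599  0.166029   -0.54277445  0.86257157  0.00411     1.28390464] [ 1.65864455  3.64494696 -1.09435701]
```

Emit:
{"method": "jog_arm", "body": {"increments": [[[0,0,0,0,0,0,255],[0,0,0.05,0,0,0,255],[0,0,0.04,0,0,0,255],[0,0,0.022,0,0,0,255],[0,0,0,0,0,0,255],[0,0,0,0,0,0,255],[0,0,0,0,0,0,255]]]}}

```text
clock: 3.95
tcp_pos: [0.4321, -0.0811, 0.0537]
orientation: [0.0, 0.732, 0.681, 0.0]
wrist_force: [0.2, -0.5, 0.4]
finger_gap: 0.0005
grip_force: 0.0
```

Emit:
{"method": "jog_arm", "body": {"increments": [[[0,0,0.006,0,0,0,255],[0,0,0.006,0,0,0,255],[0,0,0,0,0,0,255],[0,0,0,0,0,0,255]]]}}

```text
clock: 4.35
tcp_pos: [0.4318, -0.0806, 0.0503]
orientation: [0.0, 0.732, 0.681, -0.0]
wrist_force: [-0.7, -0.2, 0.6]
finger_gap: 0.0003
grip_force: 0.0
```

Emit:
{"method": "jog_arm", "body": {"increments": [[[0,0,0.006,0,0,0,255],[0,0,0,0,0,0,255],[0,0,0,0,0,0,255]]]}}

```text
clock: 4.65
tcp_pos: [0.432, -0.0806, 0.0489]
orientation: [0.0, 0.732, 0.681, 0.0]
wrist_force: [-0.3, 0.2, 0.8]
finger_gap: 0.0002
grip_force: 0.6
```

Emit:
{"method": "jog_arm", "body": {"increments": [[[0,0,0.004,0,0,0,255],[0,0,0,0,0,0,255],[0,0,0,0,0,0,255]]]}}

```text
clock: 4.95
tcp_pos: [0.4321, -0.0806, 0.048]
orientation: [0.0, 0.732, 0.681, 0.0]
wrist_force: [0.6, 0.5, 4.9]
finger_gap: 0.0
grip_force: 2.3
```

Emit:
{"method": "jog_arm", "body": {"increments": [[[0,0,0.004,0,0,0,255],[0,0,0,0,0,0,255],[0,0,0,0,0,0,255]]]}}

```text
clock: 5.25
tcp_pos: [0.4321, -0.0806, 0.0472]
orientation: [0.0, 0.732, 0.681, 0.0]
wrist_force: [-2.0, 0.8, 7.4]
finger_gap: 0.0
grip_force: 3.8
```

Emit:
{"method": "jog_arm", "body": {"increments": [[[0,0,-0.04,0,0,0,255],[0.136,0,0,0,0,0,255],[0.136,0,0,0,0,0,255],[0.136,0,0,0,0,0,255],[0.136,0,0,0,0,0,255],[0.136,0,0,0,0,0,255],[0,0,0,0,0,0,255],[0,0,0,0,0,0,255],[0,0,0.016,0,0,0,255],[0,0,0.016,0,0,0,255],[0,0,0.004,0,0,0,255],[0,0,0,0,0,0,255],[0,0,0,0,0,0,255]]]}}

```text
clock: 6.55
tcp_pos: [0.4441, 0.0884, 0.0477]
orientation: [0.0, 0.733, 0.681, -0.0]
wrist_force: [-0.6, -1.5, 1.0]
finger_gap: -0.0002
grip_force: 0.5
```

Emit:
{"method": "jog_arm", "body": {"increments": [[[0,0,0.004,0,0,0,255],[0,0,0,0,0,0,255],[0,0,0,0,0,0,255]]]}}

```text
clock: 6.85
tcp_pos: [0.4442, 0.0889, 0.0468]
orientation: [0.0, 0.732, 0.681, 0.0]
wrist_force: [0.1, -0.1, 1.3]
finger_gap: 0.0
grip_force: 0.5
```

Emit:
{"method": "jog_arm", "body": {"increments": [[[0,0,0.004,0,0,0,255],[0,0,0.004,0,0,0,255],[0,0,0,0,0,0,255],[0,0,0,0,0,0,255]]]}}

```text
clock: 7.25
tcp_pos: [0.4442, 0.089, 0.045]
orientation: [0.0, 0.732, 0.681, 0.0]
wrist_force: [-1.1, -0.1, 4.8]
finger_gap: -0.0
grip_force: 2.4
```

Emit:
{"method": "jog_arm", "body": {"increments": [[[0,0,0.004,0,0,0,255],[0,0,0,0,0,0,255],[0,0,0,0,0,0,255]]]}}

```text
clock: 7.55
tcp_pos: [0.4443, 0.089, 0.0443]
orientation: [0.0, 0.732, 0.681, 0.0]
wrist_force: [-2.8, -1.3, 7.9]
finger_gap: 0.0001
grip_force: 3.8
```

Emit:
{"method": "jog_arm", "body": {"increments": [[[0,0,-0.056,0,0,0,255],[0,0.152,0,0,0,0,255],[0,0.152,0,0,0,0,255],[0,0.152,0,0,0,0,255],[0,0.152,0,0,0,0,255],[0,0.152,0,0,0,0,255],[0,0,0,0,0,0,255],[0,0,0,0,0,0,255],[0,0,0.016,0,0,0,255],[0,0,0.016,0,0,0,255],[0,0,0,0,0,0,255],[0,0,0,0,0,0,255]]]}}

```text
clock: 8.75
tcp_pos: [0.6329, 0.0754, 0.0499]
orientation: [-0.0, 0.732, 0.681, -0.0]
wrist_force: [0.5, 0.1, 0.2]
finger_gap: -0.0002
grip_force: 0.0
```

Emit:
{"method": "jog_arm", "body": {"increments": [[[0,0,0.006,0,0,0,255],[0,0,0,0,0,0,255],[0,0,0,0,0,0,255]]]}}

```text
clock: 9.05
tcp_pos: [0.6335, 0.0753, 0.0486]
orientation: [0.0, 0.732, 0.681, 0.0]
wrist_force: [-1.0, -0.4, 2.8]
finger_gap: -0.0003
grip_force: 1.2
```

Emit:
{"method": "jog_arm", "body": {"increments": [[[0,0,0.004,0,0,0,255],[0,0,0,0,0,0,255],[0,0,0,0,0,0,255]]]}}

```text
clock: 9.35
tcp_pos: [0.6336, 0.0753, 0.0478]
orientation: [0.0, 0.732, 0.681, 0.0]
wrist_force: [-2.8, 0.5, 5.8]
finger_gap: -0.0004
grip_force: 2.8
```

Emit:
{"method": "jog_arm", "body": {"increments": [[[0,0,-0.046,0,0,0,255],[-0.136,0,0,0,0,0,255],[-0.136,0,0,0,0,0,255],[-0.136,0,0,0,0,0,255],[-0.136,0,0,0,0,0,255],[-0.136,0,0,0,0,0,255],[0,0,0,0,0,0,255],[0,0,0,0,0,0,255],[0,0,0.014,0,0,0,255],[0,0,0.006,0,0,0,255],[0,0,0.006,0,0,0,255],[0,0,0.006,0,0,0,255],[0,0,0,0,0,0,255],[0,0,0,0,0,0,255]]]}}

```text
clock: 10.75
tcp_pos: [0.6214, -0.0941, 0.0507]
orientation: [-0.0, 0.732, 0.681, -0.0]
wrist_force: [-0.4, 0.5, -0.2]
finger_gap: -0.0001
grip_force: 0.0
```

Emit:
{"method": "jog_arm", "body": {"increments": [[[0,0,0.008,0,0,0,255],[0,0,0,0,0,0,255],[0,0,0,0,0,0,255]]]}}

```text
clock: 11.05
tcp_pos: [0.6217, -0.0943, 0.0491]
orientation: [0.0, 0.732, 0.681, 0.0]
wrist_force: [0.1, 0.9, 2.4]
finger_gap: 0.0001
grip_force: 0.5
```

Emit:
{"method": "jog_arm", "body": {"increments": [[[0,0,0.006,0,0,0,255],[0,0,0,0,0,0,255],[0,0,0,0,0,0,255]]]}}

```text
clock: 11.35
tcp_pos: [0.6217, -0.0944, 0.048]
orientation: [0.0, 0.732, 0.681, 0.0]
wrist_force: [-1.4, 0.3, 5.1]
finger_gap: 0.0001
grip_force: 2.6
```

```bash
python3 - <<'E'
from h import *
s=env.get_state(); print(s['clock'],s['tcp_pos'],s['joint_pos'],s['wrist_force'])
E
```

```text
11.35 [ 0.6216952  -0.09438097  0.04799397] [-2.78271294e-01  5.21678440e-01 -1.02032077e-01  9.46071295e-01
  8.51178517e-05  1.36487519e+00] [-1.41753116  0.31763321  5.10154852]
```

Corner 1 gives 3 mm more than the others (5 N at 45 mm against 48 mm for 2, 3 and 4), so stud 1 is low. Corner 4 has now been pressed, so the plate is level. Next: above the wedge.

Emit:
{"method": "jog_arm", "body": {"increments": [[[0,0,-0.1,0,0,0,255],[0,0,-0.1,0,0,-0.0442,255],[0,0,-0.1,0,0,-0.0442,255],[0,0,-0.1,0,0,-0.0442,255],[0,0,0,0,0,-0.0442,120],[0,0,0,0,0,-0.0442,120],[0,0,0,0,0,-0.0442,120],[0,0,0,0,0,-0.0442,120],[0,0,0,0,0,-0.0442,120],[0,0,0,0,0,-0.0442,120],[0,0,0,0,0,-0.0442,120],[0,0,0,0,0,-0.0442,120]]]}}

```text
clock: 12.55
tcp_pos: [0.621, -0.0945, 0.1468]
orientation: [-0.0, 0.055, 0.998, -0.0]
wrist_force: [0.1, -1.1, 1.0]
finger_gap: 0.0452
grip_force: 0.0
```

Emit:
{"method": "jog_arm", "body": {"increments": [[[0.0345,-0.163,0,0,0,0,120],[0.0345,-0.163,0,0,0,0,120],[0.0345,-0.163,0,0,0,0,120],[0.0345,-0.163,0,0,0,0,120],[0.0345,-0.163,0,0,0,0,120],[0.0345,-0.163,0,0,0,0,120],[0.0345,-0.163,0,0,0,0,120],[0,0,0,0,0,0,120],[0,0,0,0,0,0,120],[0,0,0,0,0,0,120]]]}}

```text
clock: 13.55
tcp_pos: [0.5284, -0.3698, 0.147]
orientation: [-0.0, 0.058, 0.998, 0.0]
wrist_force: [-0.2, 0.4, 0.3]
finger_gap: 0.0453
grip_force: 0.0
```

```bash
python3 - <<'E'
from h import *
im=snap('scene','s1.png',(380,200,540,330),5)
s=env.get_state(); print(s['clock'],s['tcp_pos'],s['orientation'],s['joint_pos'],s['wrist_force'],s['finger_gap'])
q=s['orientation'];print(np.degrees(np.arctan2(rot(q)[1,0],rot(q)[0,0])))
u=np.array([.9932,-.1165]);b=np.array([.5234,-.3703]);n=np.array([.1165,.9932])
for x,y,z in [(-12,-13,46),(-12,13,46),(12,-13,46),(12,13,46),(92,-13,5),(92,13,5)]:
    print((x,y,z),(proj(im,[*(b+u*x/1e3+n*y/1e3),z/1e3])-[380,200])*5)
E
```

```text
13.6 [ 0.52868164 -0.36940663  0.14705716] [-2.82274550e-04  5.71426768e-02  9.98365938e-01  2.97027749e-04] [-7.34285691e-01  4.82469430e-01  9.12314335e-02  1.18037053e+00
  1.09283010e-04 -6.19938085e-01] [0.12029471 0.00978727 0.33151622] 0.045019846303891886
173.4483718247641
(-12, -13, 46) [313.25461851 412.18737823]
(-12, 13, 46) [265.41709053 390.87052358]
(12, -13, 46) [350.05823191 393.73398288]
(12, 13, 46) [302.27934597 372.9019969 ]
(92, -13, 5) [459.51167216 417.858599  ]
(92, 13, 5) [412.72127004 397.74187623]
```

View pics/s1.png

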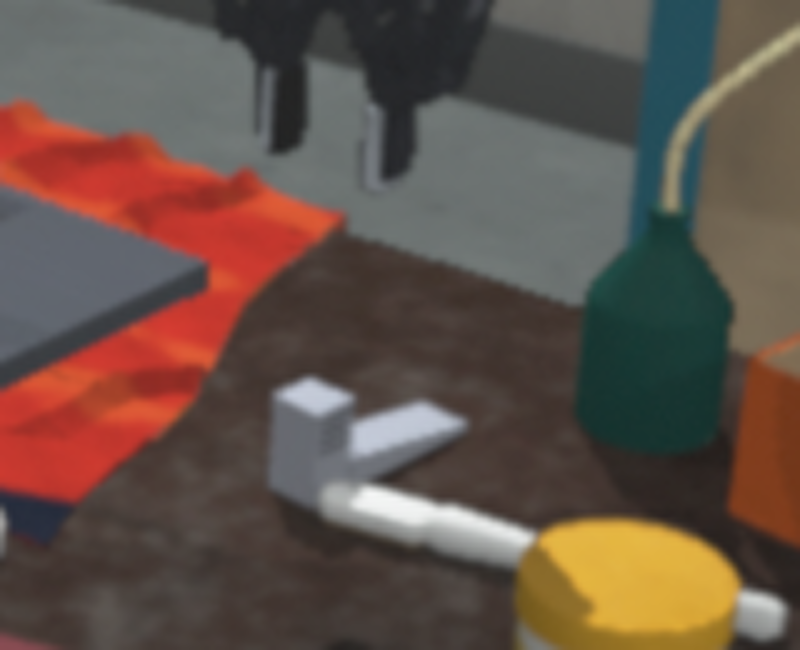

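The crop shows the block top within 1–2 px (~2 mm) of prediction, with the fingers straddling it above. The white handle lies low behind the block, so I grip high and a bit towards the tip.

Emit:
{"method": "jog_arm", "body": {"increments": [[[-0.012,-0.003,0.1,0,0,0,120],[0,0,0.1,0,0,0,120],[0,0,0.1,0,0,0,120],[0,0,0.1,0,0,0,120],[0,0,0.06,0,0,0,120],[0,0,0.048,0,0,0,120],[0,0,0,0,0,0,120],[0,0,0,0,0,0,120]]]}}

```text
clock: 14.4
tcp_pos: [0.5319, -0.3714, 0.0208]
orientation: [0.0, 0.057, 0.998, -0.0]
wrist_force: [0.5, 0.2, 0.3]
finger_gap: 0.0452
grip_force: 0.0
```

Emit:
{"method": "jog_arm", "body": {"increments": [[[0,0,0,0,0,0,255],[0,0,0,0,0,0,255],[0,0,0,0,0,0,255],[0,0,0,0,0,0,255],[0,0,0,0,0,0,255]]], "force": 50}}

```text
clock: 14.9
tcp_pos: [0.5323, -0.3725, 0.0218]
orientation: [0.001, 0.058, 0.998, -0.001]
wrist_force: [0.1, 0.7, 5.9]
finger_gap: 0.0252
grip_force: 50.4
```

Emit:
{"method": "jog_arm", "body": {"increments": [[[0,0,-0.04,0,0,0,255],[0,0,-0.08,0,0,0,255],[0,0,-0.12,0,0,0,255],[0,0,-0.12,0,0,0,255],[0,0,-0.12,0,0,0,255],[0,0,-0.12,0,0,0,255],[0.033,0.163,0,0,0,0,255],[0.033,0.163,0,0,0,0,255],[0.033,0.163,0,0,0,0,255],[0.033,0.163,0,0,0,0,255],[0.033,0.163,0,0,0,0,255],[0.033,0.163,0,0,0,0,255],[0.033,0.163,0,0,0,0,255],[0.033,0.163,0,0,0,0,255],[0.033,0.163,0,0,0,0,255]]]}}

```text
clock: 16.4
tcp_pos: [0.499, 0.0026, 0.1704]
orientation: [-0.0, 0.058, 0.998, -0.0]
wrist_force: [0.1, 0.6, -2.0]
finger_gap: 0.025
grip_force: 49.8
```

Emit:
{"method": "jog_arm", "body": {"increments": [[[0,0,0,0,0,0.0442,255],[0,0,0,0,0,0.0442,255],[0,0,0,0,0,0.0442,255],[0,0,0,0,0,0.0442,255],[0,0,0,0,0,0.0442,255],[0,0,0,0,0,0.0442,255],[0,0,0,0,0,0.0442,255],[0,0,0,0,0,0.0442,255],[0,0,0,0,0,0.0442,255],[0,0,0,0,0,0.0442,255],[0,0,0,0,0,0.0442,255],[0,0,0,0,0,0,255],[0,0,0,0,0,0,255]]]}}

```text
clock: 17.7
tcp_pos: [0.4996, 0.001, 0.1703]
orientation: [-0.0, 0.731, 0.682, -0.0]
wrist_force: [-0.7, 0.3, -2.5]
finger_gap: 0.025
grip_force: 50.2
```

Emit:
{"method": "jog_arm", "body": {"increments": [[[0.1566,-0.0171,0,0,0,0,255],[0.1566,-0.0171,0,0,0,0,255],[0.1566,-0.0171,0,0,0,0,255],[0.1566,-0.0171,0,0,0,0,255],[0.1566,-0.0171,0,0,0,0,255],[0,0,0.1,0,0,0,255],[0,0,0.1,0,0,0,255],[0,0,0.1,0,0,0,255],[0,0,0.1,0,0,0,255],[0,0,0.04,0,0,0,255],[0,0,0,0,0,0,255],[0,0,0,0,0,0,255]]]}}

```text
clock: 18.9
tcp_pos: [0.4933, 0.1979, 0.0611]
orientation: [0.0, 0.732, 0.681, 0.0]
wrist_force: [-0.1, 0.4, -1.7]
finger_gap: 0.0249
grip_force: 50.0
```

```bash
python3 - <<'E'
from h import *
np.set_printoptions(precision=4,suppress=True)
c=np.array([.533,-.0027]);th=np.radians(-4.2);ux=np.array([np.cos(th),np.sin(th)]);uy=np.array([-ux[1],ux[0]])
im=snap('top','t2.png',(180,160,360,310),4); im2=snap('scene','s2.png',(180,180,340,290),5)
s=env.get_state(); print(s['clock'],s['tcp_pos'],s['orientation'],s['wrist_force'])
for cn,i in [('top',im),('scene',im2)]:
    for d in spotter.landmark_of('wedge_tip',cn)[:2]:
        p=at_z(i,d['uv'],s['tcp_pos'][2]-.021)[:2]-c; print(cn,d['uv'],d['conf'],p@ux,p@uy)
# predicted tip & plate edge pixels
for z in [.034,.046]:
  for x in (-.11,.11): print('edge',z,x,(proj(im,[*(c+ux*x+uy*.1),z])-[180,160])*4,(proj(im2,[*(c+ux*x+uy*.1),z])-[180,180])*5)
for x in (-.068,-.042): print('tip',(proj(im,[*(c+ux*x+uy*.112),.041])-[180,160])*4,(proj(im2,[*(c+ux*x+uy*.112),.041])-[180,180])*5)
E
```

```text
19.0 [0.494  0.1981 0.0617] [0.0007 0.7321 0.6812 0.0011] [ 0.095  -0.1786 -2.7316]
top [241.6, 249.9] 0.61 -0.05237475731291835 0.11293874479207314
top [291.0, 233.0] 0.22 -0.0022749751528509093 0.0050293994610265454
scene [274.7, 229.7] 0.9 -0.05802149147286807 0.09998822406307863
scene [313.9, 252.7] 0.2 -0.07915048554164786 -0.07234388623553178
edge 0.034 -0.11 [259.3465 462.6788] [392.8    290.5192]
edge 0.034 0.11 [302.4991  83.9498] [716.6102 171.618 ]
edge 0.046 -0.11 [256.2748 462.8836] [391.2005 268.4803]
edge 0.046 0.11 [299.9726  79.8344] [716.0931 150.9999]
tip [244.8741 387.0316] [443.3716 247.0345]
tip [250.0001 341.6557] [483.2227 232.637 ]
```

View pics/t2.png

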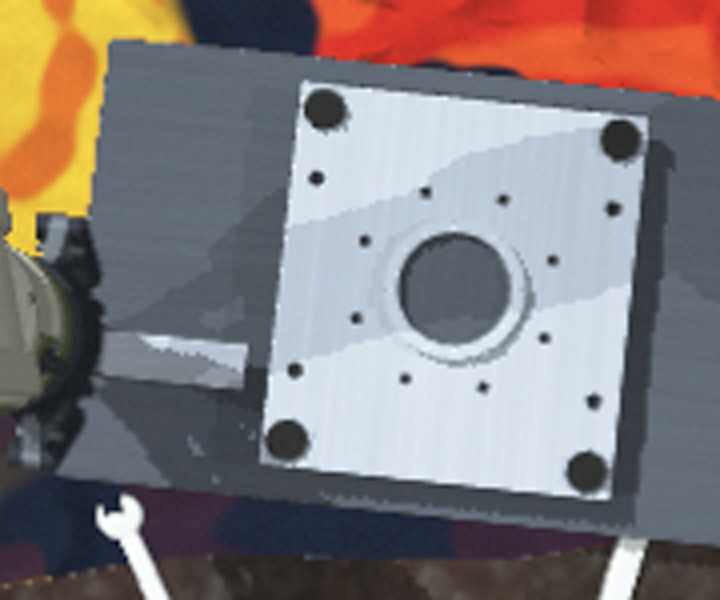

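View pics/s2.png

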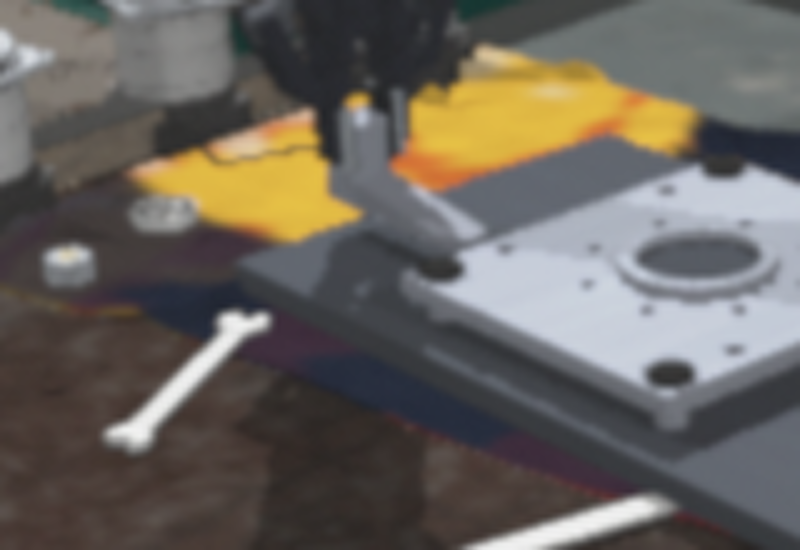

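The tip is at plate x ≈ -55, y ≈ +112 mm, square to the edge and 12 mm clear; bearing, gear and plate are undisturbed. Lowering onto the dark plate.

Emit:
{"method": "jog_arm", "body": {"increments": [[[0,0,0.03,0,0,0,255],[0,0,0.024,0,0,0,255],[0,0,0.008,0,0,0,255],[0,0,0,0,0,0,255],[0,0,0,0,0,0,255]]]}}

```text
clock: 19.6
tcp_pos: [0.4927, 0.1978, 0.0446]
orientation: [-0.0, 0.732, 0.681, -0.0]
wrist_force: [-0.1, -0.4, -3.0]
finger_gap: 0.0247
grip_force: 50.2
```

Emit:
{"method": "jog_arm", "body": {"increments": [[[0,0,0.006,0,0,0,255],[0,0,0,0,0,0,255],[0,0,0,0,0,0,255]]]}}

```text
clock: 19.9
tcp_pos: [0.493, 0.1979, 0.0438]
orientation: [0.0, 0.732, 0.681, 0.0]
wrist_force: [-1.8, -0.1, 3.3]
finger_gap: 0.0251
grip_force: 50.9
```

Emit:
{"method": "jog_arm", "body": {"increments": [[[0,0,-0.0015,0,0,0,255],[-0.04,0,0,0,0,0,255],[-0.04,0,0,0,0,0,255],[-0.04,0,0,0,0,0,255],[-0.024,0,0,0,0,0,255],[0,0,0,0,0,0,255],[0,0,0,0,0,0,255]]]}}

```text
clock: 20.6
tcp_pos: [0.4903, 0.1607, 0.0438]
orientation: [0.001, 0.733, 0.681, -0.001]
wrist_force: [-0.5, -2.5, 4.1]
finger_gap: 0.0248
grip_force: 50.9
```

Emit:
{"method": "jog_arm", "body": {"increments": [[[-0.012,0,0,0,0,0,255],[-0.012,0,0,0,0,0,255],[0,0,0,0,0,0,255],[0,0,0,0,0,0,255]]]}}

```text
clock: 21.0
tcp_pos: [0.49, 0.1562, 0.0438]
orientation: [0.0, 0.732, 0.681, 0.0]
wrist_force: [1.0, 1.2, 3.3]
finger_gap: 0.0252
grip_force: 51.0
```

Emit:
{"method": "jog_arm", "body": {"increments": [[[-0.012,0,0,0,0,0,255],[-0.012,0,0,0,0,0,255],[0,0,0,0,0,0,255],[0,0,0,0,0,0,255]]]}}

```text
clock: 21.4
tcp_pos: [0.4894, 0.1498, 0.0438]
orientation: [0.0, 0.732, 0.681, 0.0]
wrist_force: [-0.5, 2.0, 5.9]
finger_gap: 0.025
grip_force: 51.1
```

Emit:
{"method": "jog_arm", "body": {"increments": [[[-0.008,0,0,0,0,0,255],[0,0,0,0,0,0,255],[0,0,0,0,0,0,255]]]}}

```text
clock: 21.7
tcp_pos: [0.4893, 0.1479, 0.0438]
orientation: [0.0, 0.732, 0.681, 0.0]
wrist_force: [-0.0, 2.8, 5.1]
finger_gap: 0.0249
grip_force: 51.2
```

Emit:
{"method": "jog_arm", "body": {"increments": [[[-0.008,0,0,0,0,0,255],[0,0,0,0,0,0,255],[0,0,0,0,0,0,255]]]}}

```text
clock: 22.0
tcp_pos: [0.4891, 0.146, 0.0438]
orientation: [0.0, 0.732, 0.681, 0.0]
wrist_force: [-0.5, 3.1, 4.3]
finger_gap: 0.0249
grip_force: 51.2
```

Emit:
{"method": "jog_arm", "body": {"increments": [[[-0.005,0,0,0,0,0,255],[0,0,0,0,0,0,255],[0,0,0,0,0,0,255]]]}}

```text
clock: 22.3
tcp_pos: [0.4891, 0.1448, 0.0438]
orientation: [0.0, 0.732, 0.681, 0.0]
wrist_force: [0.9, 3.7, 5.6]
finger_gap: 0.0249
grip_force: 51.2
```

Emit:
{"method": "jog_arm", "body": {"increments": [[[-0.004,0,0,0,0,0,255],[0,0,0,0,0,0,255],[0,0,0,0,0,0,255]]]}}

```text
clock: 22.6
tcp_pos: [0.489, 0.1438, 0.0438]
orientation: [0.0, 0.732, 0.681, 0.0]
wrist_force: [0.7, 3.0, 5.8]
finger_gap: 0.0248
grip_force: 51.2
```

Emit:
{"method": "jog_arm", "body": {"increments": [[[-0.004,0,0,0,0,0,255],[0,0,0,0,0,0,255],[0,0,0,0,0,0,255]]]}}

```text
clock: 22.9
tcp_pos: [0.4889, 0.1428, 0.0438]
orientation: [0.0, 0.732, 0.681, 0.0]
wrist_force: [1.2, 3.3, 5.2]
finger_gap: 0.0248
grip_force: 51.2
```

Emit:
{"method": "jog_arm", "body": {"increments": [[[-0.004,0,0,0,0,0,255],[0,0,0,0,0,0,255],[0,0,0,0,0,0,255]]]}}

```text
clock: 23.2
tcp_pos: [0.4888, 0.1419, 0.0438]
orientation: [-0.0, 0.732, 0.681, 0.0]
wrist_force: [-0.5, 3.6, 5.9]
finger_gap: 0.0252
grip_force: 51.2
```

Emit:
{"method": "jog_arm", "body": {"increments": [[[-0.004,0,0,0,0,0,255],[0,0,0,0,0,0,255],[0,0,0,0,0,0,255]]]}}

```text
clock: 23.5
tcp_pos: [0.4888, 0.1412, 0.0438]
orientation: [-0.0, 0.732, 0.681, 0.0]
wrist_force: [0.0, 5.6, 5.4]
finger_gap: 0.025
grip_force: 51.1
```

Emit:
{"method": "jog_arm", "body": {"increments": [[[-0.004,0,0,0,0,0,255],[0,0,0,0,0,0,255],[0,0,0,0,0,0,255]]]}}

```text
clock: 23.8
tcp_pos: [0.4888, 0.1406, 0.0438]
orientation: [-0.001, 0.732, 0.681, 0.001]
wrist_force: [0.2, 6.7, 5.0]
finger_gap: 0.0248
grip_force: 51.1
```

Emit:
{"method": "jog_arm", "body": {"increments": [[[-0.004,0,0,0,0,0,255],[0,0,0,0,0,0,255],[0,0,0,0,0,0,255]]]}}

```text
clock: 24.1
tcp_pos: [0.4887, 0.1402, 0.0438]
orientation: [-0.001, 0.732, 0.681, 0.001]
wrist_force: [0.3, 8.3, 3.9]
finger_gap: 0.0251
grip_force: 51.0
```

Emit:
{"method": "jog_arm", "body": {"increments": [[[-0.005,0,0,0,0,0,255],[0,0,0,0,0,0,255],[0,0,0,0,0,0,255]]]}}

```text
clock: 24.4
tcp_pos: [0.4887, 0.1397, 0.0438]
orientation: [-0.002, 0.732, 0.682, 0.002]
wrist_force: [0.7, 11.5, 4.2]
finger_gap: 0.0247
grip_force: 50.9
```

Emit:
{"method": "jog_arm", "body": {"increments": [[[0,0,0,0,0,0,120],[0,0,0,0,0,0,120],[0,0,0,0,0,0,120],[0,0,0,0,0,0,120],[0,0,-0.06,0,0,0,120],[0,0,-0.1,0,0,0,120],[0,0,-0.1,0,0,0,120],[0,0,0,0,0,0,255],[0,0,0,0,0,0,255]]]}}

```text
clock: 25.3
tcp_pos: [0.4888, 0.1373, 0.1089]
orientation: [0.0, 0.732, 0.681, 0.0]
wrist_force: [-0.1, -0.7, -0.3]
finger_gap: 0.0169
grip_force: 0.0
```

```bash
python3 - <<'E'
from h import *
im=snap('top','t3.png',(180,160,360,310),4)
s=env.get_state(); print(s['clock'],s['tcp_pos'],s['orientation'],s['wrist_force'])
d=np.array([.4445,.089])-s['tcp_pos'][:2]; M=rot(s['orientation']); print('shift units',M.T@np.array([*d,0])/.25)
g=cv2.cvtColor(im['pixels'],cv2.COLOR_RGB2GRAY)
for u,v in [(251.3,269.5),(326.2,277.6),(260.6,187.1),(334.7,194.5)]:
    a,b=int(u)-9,int(v)-9; n,l,st,c=cv2.connectedComponentsWithStats((g[b:b+19,a:a+19]<80).astype(np.uint8))
    print((u,v),c[1:]+[a,b],st[1:,4])
E
```

```text
25.35 [0.48801275 0.13726016 0.10810886] [-7.08466448e-05  7.32295751e-01  6.80986648e-01 -3.36812142e-04] [-0.11514599  0.28382519  1.08636613]
shift units [-2.05153567e-01 -1.59594535e-01  1.71175589e-04]
(251.3, 269.5) [[243.21621622 264.67567568]
 [251.27160494 269.55555556]
 [254.11764706 277.64705882]] [37 81 17]
(326.2, 277.6) [[329.55813953 281.1744186 ]
 [326.31081081 277.60810811]] [86 74]
(260.6, 187.1) [[260.66666667 186.96      ]] [75]
(334.7, 194.5) [[327.         187.        ]
 [334.79452055 194.54794521]
 [342.22727273 199.45454545]] [ 1 73 22]
```

View pics/t3.png

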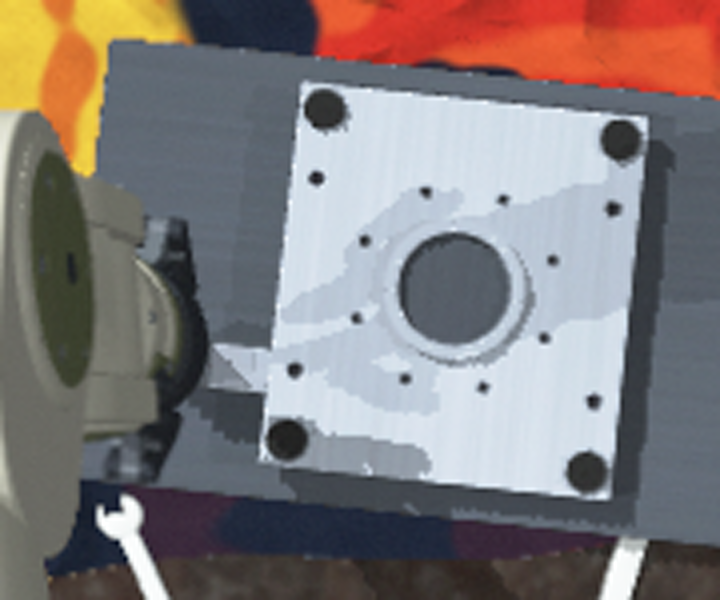

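The dots have not moved (within 0.1 px) and the wedge stays in place under the plate edge after release. Checking corner 1.

Emit:
{"method": "jog_arm", "body": {"increments": [[[-0.069,-0.053,0,0,0,0,255],[-0.068,-0.053,0,0,0,0,255],[-0.068,-0.053,0,0,0,0,255],[0,0,0.1,0,0,0,255],[0,0,0.08,0,0,0,255],[0,0,0.03,0,0,0,255],[0,0,0.012,0,0,0,255],[0,0,0,0,0,0,255],[0,0,0,0,0,0,255],[0,0,0,0,0,0,255]]]}}

```text
clock: 26.35
tcp_pos: [0.4457, 0.0894, 0.0538]
orientation: [0.0, 0.732, 0.681, 0.0]
wrist_force: [0.9, -0.1, 0.2]
finger_gap: 0.0
grip_force: 0.0
```

Emit:
{"method": "jog_arm", "body": {"increments": [[[0,0,0.008,0,0,0,255],[0,0,0,0,0,0,255],[0,0,0,0,0,0,255]]]}}

```text
clock: 26.65
tcp_pos: [0.4451, 0.0893, 0.0513]
orientation: [0.0, 0.732, 0.681, 0.0]
wrist_force: [-0.1, 0.5, 0.3]
finger_gap: -0.0002
grip_force: 0.0
```

Emit:
{"method": "jog_arm", "body": {"increments": [[[0,0,0.008,0,0,0,255],[0,0,0,0,0,0,255],[0,0,0,0,0,0,255]]]}}

```text
clock: 26.95
tcp_pos: [0.4451, 0.0892, 0.0491]
orientation: [0.0, 0.732, 0.681, 0.0]
wrist_force: [-0.0, 0.0, 0.2]
finger_gap: -0.0
grip_force: 0.2
```

Emit:
{"method": "jog_arm", "body": {"increments": [[[0,0,0.005,0,0,0,255],[0,0,0,0,0,0,255],[0,0,0,0,0,0,255]]]}}

```text
clock: 27.25
tcp_pos: [0.4452, 0.0892, 0.0482]
orientation: [0.0, 0.732, 0.681, 0.0]
wrist_force: [-1.6, -0.2, 4.5]
finger_gap: -0.0004
grip_force: 2.1
```

Emit:
{"method": "jog_arm", "body": {"increments": [[[0,0,0.004,0,0,0,255],[0,0,0,0,0,0,255],[0,0,0,0,0,0,255]]]}}

```text
clock: 27.55
tcp_pos: [0.4452, 0.0892, 0.0473]
orientation: [0.0, 0.732, 0.681, 0.0]
wrist_force: [-1.6, 0.4, 7.3]
finger_gap: -0.0003
grip_force: 3.6
```

Emit:
{"method": "jog_arm", "body": {"increments": [[[0,0,-0.03,0,0,0,255],[0,0,-0.1,0,0,0,255],[0,0,-0.16,0,0,0,255],[0,0,-0.16,0,0,0,255],[0,0,0,0,0,0,255],[0,0,0,0,0,0,255],[0,0,0,0,0,0,255]]]}}

```text
clock: 28.25
tcp_pos: [0.4441, 0.0892, 0.1583]
orientation: [-0.001, 0.732, 0.681, -0.001]
wrist_force: [0.2, -0.5, 0.3]
finger_gap: 0.0003
grip_force: 0.0
```

```bash
python3 - <<'E'
from h import *
im=snap('scene','s3.png',(180,180,340,290),5); im=snap('top')
s=env.get_state(); print(s['clock'],s['tcp_pos'],s['wrist_force'])
g=cv2.cvtColor(im['pixels'],cv2.COLOR_RGB2GRAY)
for u,v in [(326.2,277.6),(260.6,187.1),(334.7,194.5)]:
    a,b=int(u)-9,int(v)-9; n,l,st,c=cv2.connectedComponentsWithStats((g[b:b+19,a:a+19]<80).astype(np.uint8))
    print((u,v),c[1:]+[a,b])
E
```

```text
28.35 [0.44379606 0.0892483  0.15789013] [ 0.01783162  0.30351794 -0.46129161]
(326.2, 277.6) [[329.55813953 281.1744186 ]
 [326.14666667 277.52      ]]
(260.6, 187.1) [[260.66666667 186.96      ]]
(334.7, 194.5) [[327.         187.        ]
 [334.79452055 194.54794521]
 [342.22727273 199.45454545]]
```

View pics/s3.png

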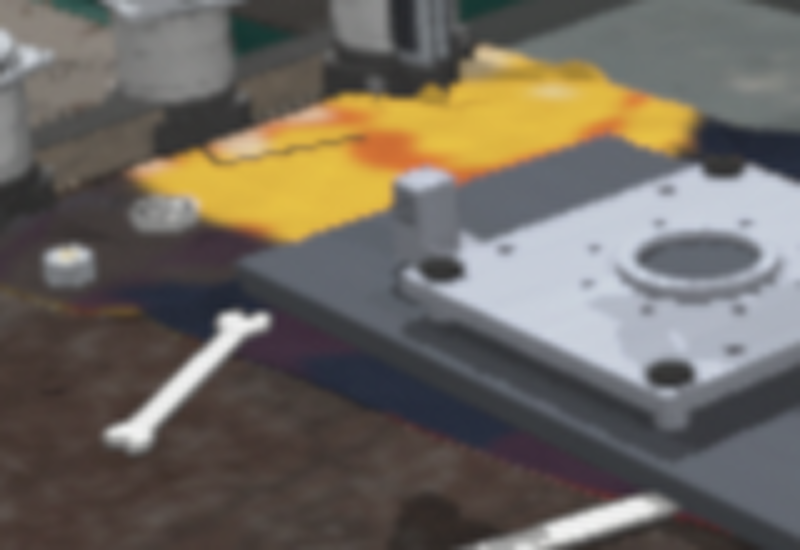

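The wedge stands upright under the left edge, block top at about (425,185), with the plate level and unshifted and the gear at (70,265) untouched. Corner 1 now holds 7.3 N at 47.3 mm, the same as corner 2.

```bash
python3 -c "
from h import *
print(ticket.hand_in())"
```

```text
the job is handed in; nothing more can be done
None
```

The job is handed in: corner 1 (near left) was the low one, 3 mm below the others; the wedge is now snug there, and the corner no longer gives (7.3 N, same height as a firm corner), with the plate level and not shifted.

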